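# Switch off the headphone amplifier and hang the headphones on the rail

### The arm

A 6-joint arm with a two-finger parallel gripper is mounted at the origin on the work surface. World frame = base frame: x ahead of the robot, y to its left, z up, the work surface at z = 0. Lengths are in mm, angles in rad, forces in N, time in s.
With the tool pointing down it reaches from about 350 to 775 mm from the base axis. Payload 7.3 kg.
Tool frame: the origin (TCP) lies on the centre line of the jaws, within the pads' length; the fingertips stand 14 mm ahead of it and the grasp point (between the pads) lies 5 mm behind it; z points along the fingers, y is the line along which they close (so a half turn about z gives the same grasp; the last joint's range is limited). The gripper opens to 92 mm and grips with 3 to 60 N. Pads are 19 mm wide; open, the fingers measure 130 mm over their backs; the gripper's body (75 mm by 190 mm) begins 47 mm behind the grasp point.
Start: joints at [1.039, 0.342, 1.524, -0, 1.275, -0.146], TCP at [197.544, 486.436, 240.741] pointing down, gripper open.
Joint ranges: [-2.53, 2.53], [-0.77, 2.02], [0.04, 2.7], [-1, 4.14], [0.28, 2.66], [-3.11, 3.11]. Speed limits (rad/s): [2.57, 2.57, 3.14, 3.14, 3.14, 3.14].

### API

Orientations are given as [roll, pitch, yaw] about the fixed x, y, z axes, in that order (R = Rz(yaw) Ry(pitch) Rx(roll)).
In Python, from plant import get_obs, capture, bot, spot_in, trace, pinpoint gives the robot as it stands.
- The arm moves only by the tool play_rows, never from a script. Its argument "rows" is a list of rows, each a list of 2 entries, a list of its own where there are three numbers: the shift along the world's x, y, z in units of 3 cm (1.0 is 3 cm), then the turn, a rotation vector about the world's x, y, z in units of 8 degrees (1.0 is 8 degrees). A call has 1 to 12 rows; each row shifts and turns the commanded pose from where the row before left it; what a row does not reach is not made up. A row lasts 1/8 s, in which the tool goes at most 62.5 mm and 10.7 degrees, less where a joint would pass 70% of its speed; a pose out of reach is approached as far as the arm can. A call with a number of a shift or a turn outside -1 to 1 is refused whole. A call with a gripper value outside its range is refused whole. "hand" is the opening, from -1 (shut) to 1 (fully open), set as the call begins (left out, the last holds). The fingers move at their own pace and stop on an object; the grip force is fixed at half the most. Time passes only in rows, so rows that do not move let the fingers close. It gives the time, the measured TCP pose, the force, the opening and the grip force at its end, in the units of the state.
- get_obs(): the state, without advancing time (a new reading comes with each control period).
- capture(name): name is "side" or "top"; returns a dict with "frame" (400x640x3 uint8, red, green, blue), "fov_y" (degrees; the focal length in pixels is half the picture's height over the tangent of half this angle, whatever the lens; pixels are square), "cx", "cy" (the principal point, pixels), "rvec" (rotation vector, rad) and "tvec" (3), from world to camera coordinates, as OpenCV has them. Camera axes: x right, y down, z forward; pixel columns grow to the right and rows downward; lengths in mm; the calibration is good to about 2 mm. A picture is of the moment at which its call begins. There is no depth.
- bot.close_job(): hands the job in; it is judged then, once.
Trained networks look in the newest picture that a camera, given by its name, has taken for a name from the list of things; names that differ only in an ending like _2 or _b are one class to them, and where a whole thing is asked for, a point or a joint stands for the part that bears it (a point fixed in the world has none). Each returns a list of dicts, best first, with "p" (0 to 1); they miss things now and then, are a little off and sometimes report something else, mostly with a low value. They report only what shows in the picture. A call takes as long as a camera call. They do not tell look-alikes from the thing itself.
- spot_in(query, camera): "at" ([row, column] in pixels, amid what is visible of it).
- trace(query, camera): "mask" (400x640 bool, what is visible of it) and "at" ([row, column] in pixels, amid what is visible of it).
- pinpoint(query, camera): "at" ([row, column] in pixels: a listed point, or the origin of a listed thing).
The state is a dict: "time": time; "joint_positions": joint angles; "dq": joint speeds; "tau": joint torques, N m; "tool_pos": TCP position; "tcp_rot": TCP orientation; "contact_force": force on the tool from outside, world axes, zero at the start; "moment": the same for the moment, N m; "grip_width": finger opening in mm; "finger_force": force on a finger pad.
Only numpy, scipy, OpenCV 4.12 (cv2) and the standard library are available. Lean on these libraries where they do the work, as an engineer would, in place of code of your own. Each camera call takes 0.05 s, during which the arm holds its last target. There are 200 camera calls.

### The job

Put the headphones away for the day: first switch off the headphone amplifier by turning the knob on its top anticlockwise (seen from above) until it clicks past its detent into the off position. Then pick up the headphones and hang them gently over the horizontal bar of the steel rail stand, like on a hanger: the bar running through the loop square to it, the headband's padded middle resting near the middle of the bar and one ear cup hanging straight down on each side. Leave the pencil case, steel glass, pen pot and glass jar where they are.

Things in the scene. Friction and masses are not known exactly. Their poses are not given: they have to be found in the camera images.
- headphones: Loose rigid headphones, 0.24 kg, upright on two ear cups. Origin: centre of underside, between the cups; z up. Loop in its y-z plane: 154 wide (y), 150 mm high; x square to the loop. Cups 60 (x) x 31 (y) x 74 mm high, inner faces 92 mm apart. Padded crown of the band: 30 (x) x 48 (y) mm, z 130 to 150 mm; can be gripped from above across x. Sides of the band slope down, 26 mm wide, 7 to 12 thick.
- crown_top (a point): Centre of the top face of the headphones' crown (150 mm above the headphones' origin, same axes). The crown is 20 mm thick: fingertips reaching deeper than that below its top would meet the bar.
- crown_under (a point): Centre of the underside of the crown, the face that comes to rest on the bar (130 mm above the headphones' origin, same axes).
- rail: Steel rail stand, fixed: a round horizontal bar, 18 mm diameter, 258 mm long along its y axis, axis 150 mm above the shelf (top of bar 159 mm), on two posts (14 mm diameter) at y = +-110 mm with flat feet 110 (x) x 22 (y) x 8 mm. Origin on the shelf below the middle of the bar, z up.
- bar_mid (a point): Middle of the bar, on its axis, 150 mm above the shelf (axes as the rail: y along the bar).
- amplifier: Headphone amplifier, a plain aluminium box 110 (x) x 130 (y) x 45 mm high, fixed to the shelf. Origin at the centre of its underside; z up; its front looks to -x. The switch knob is in the middle of its top.
- switch (a joint): Angle of the amplifier's knob (rad). 0 = off, at the stop, its white line pointing to the amplifier's front (-x) at the long mark; grows clockwise seen from above, to 1.5 at most. A sprung detent lies between 0.25 and 0.95, crest at 0.6, about 0.08 N m to pass: below 0.25 is off and free, above 0.95 is on and free.
- switch_grip (a point): Centre of the top of the knob's grip bar, on the turning axis, 77 mm above the shelf; turns with the knob: x runs along the bar (-x end carries the white line). The grip bar is 52 long (x), 14 wide (y) and stands 24 mm high on a disc 56 mm in diameter, 8 mm above the amplifier's top.
- pencil_case: Bystander: loose blue plastic pencil case 75 x 200 x 34 mm high; origin at the centre of its underside.
- steel_glass: Bystander: loose stainless steel glass, 72 mm in diameter, 105 mm high; origin at the centre of its underside.
- pen_pot: Bystander: loose white ceramic pen pot with pens, 80 mm in diameter, 95 mm high (pens to 154 mm); origin at the centre of its underside.
- glass_jar: Bystander: loose small glass jar with a steel cap, 68 mm in diameter, 85 mm high; origin at the centre of its underside.
Not all that is in view belongs to the job. What is shaped like the amplifier but green or purple is not meant.

How it is judged:
By the outcome, as a careful person would: the job done as asked, in the order asked, and still so for the second after the job is handed in, with the robot touching nothing.
It also fails if it takes over 58 s, if anything falls off the work surface, if the arm or the gripper's body presses on something with over 40 N, if the wrist force passes 120 N, or if a joint passes its speed limit or range.

## Working session

There is one attempt and no reset: what is moved stays moved. The work goes in short steps, Python scripts to look and compute and a tool call to move; the robot and the scene stay as the last step left them, time stands still between calls to the robot, and variables do not carry over. Pictures are saved under pics/ and viewed, at most 10 in all, crops included, and the job is handed in when it is done.

Besides the shell and the picture viewer there is one more tool, called after "Request:" as name(argument=value, ...) on one line, values as JSON. play_rows: Moves the arm, as the interface text tells. Shifts and turns lie within -1 to 1; 1 stands for 3 cm of shift or 8 degrees of turn. Its arguments: {"type":"object","properties":{"rows":{"type":"array"},"hand":{"type":"number"}},"required":["rows"]}

```bash
mkdir -p pics; ls; cat > h.py <<'E'
import numpy as np, cv2
from plant import get_obs, capture, bot, spot_in, trace, pinpoint
def cam(n):
    c=capture(n); R=cv2.Rodrigues(np.array(c["rvec"],float))[0]; t=np.array(c["tvec"],float).ravel()
    f=c["frame"].shape[0]/2/np.tan(np.radians(c["fov_y"])/2)
    return dict(R=R,t=t,f=f,cx=c["cx"],cy=c["cy"],img=c["frame"],o=-R.T@t)
def proj(c,P):
    q=np.atleast_2d(P)@c["R"].T+c["t"]; return np.c_[c["cy"]+c["f"]*q[:,1]/q[:,2], c["cx"]+c["f"]*q[:,0]/q[:,2]]
def ray(c,rc):
    d=np.array([(rc[1]-c["cx"])/c["f"],(rc[0]-c["cy"])/c["f"],1.])@c["R"]; return d
def atz(c,rc,z):
    d=ray(c,rc); return c["o"]+d*(z-c["o"][2])/d[2]
def tri(c1,p1,c2,p2):
    A=[];b=[]
    for c,p in((c1,p1),(c2,p2)):
        d=ray(c,p); d/=np.linalg.norm(d); M=np.eye(3)-np.outer(d,d); A.append(M); b.append(M@c["o"])
    return np.linalg.lstsq(np.vstack(A),np.hstack(b),rcond=None)[0]
E
cat > a.py <<'E'
from h import *
S=cam("side");T=cam("top")
for n,c in(("side",S),("top",T)):
    cv2.imwrite(f"pics/{n}0.png",c["img"][:,:,::-1]); print(n,c["o"].round(),c["f"].round())
for q in "headphones crown_top crown_under rail bar_mid amplifier switch_grip pencil_case steel_glass pen_pot glass_jar".split():
    for n in("side","top"):
        print(q,n,[(np.round(d["at"],1).tolist(),round(d["p"],2)) for d in pinpoint(q,n)[:4]])
E
python3 a.py
```

```text
pics
side [ 150. 1127.  957.] 449.0
top [ 192.   73. 1577.] 459.0
headphones side [([176.9, 338.7], 0.84)]
headphones top [([202.2, 408.0], 0.86)]
crown_top side [([143.6, 338.3], 0.7), ([221.4, 313.6], 0.4)]
crown_top top [([196.4, 417.9], 0.69)]
crown_under side []
crown_under top [([197.2, 420.2], 0.75), ([208.6, 260.5], 0.54), ([192.3, 330.9], 0.19)]
rail side []
rail top [([206.7, 256.5], 0.68), ([147.3, 237.8], 0.59)]
bar_mid side [([236.5, 298.1], 0.56)]
bar_mid top [([198.4, 250.5], 0.74)]
amplifier side [([310.0, 370.9], 0.92), ([344.1, 250.4], 0.82), ([221.1, 315.8], 0.74), ([197.0, 381.5], 0.55)]
amplifier top [([192.6, 185.0], 0.92), ([198.2, 326.0], 0.78), ([251.9, 386.0], 0.66), ([274.0, 236.2], 0.56)]
switch_grip side [([320.5, 249.8], 0.58), ([201.6, 312.5], 0.51)]
switch_grip top [([193.9, 331.3], 0.7), ([187.7, 183.9], 0.7), ([268.6, 229.7], 0.48)]
pencil_case side []
pencil_case top [([148.1, 239.3], 0.83)]
steel_glass side [([240.2, 229.5], 0.74)]
steel_glass top [([133.5, 286.2], 0.88)]
pen_pot side [([159.0, 297.6], 0.75)]
pen_pot top [([149.1, 424.4], 0.73)]
glass_jar side [([143.1, 337.8], 0.67), ([175.7, 266.8], 0.58)]
glass_jar top [([135.4, 383.2], 0.61)]
```

```bash
python3 - <<'E'
import cv2
for n in("side","top"):
    i=cv2.imread(f"pics/{n}0.png"); cv2.imwrite(f"pics/{n}0b.png",cv2.resize(i[90:390,140:540],(800,600),interpolation=cv2.INTER_CUBIC))
E
```

```text
(no output)
```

View pics/top0b.png

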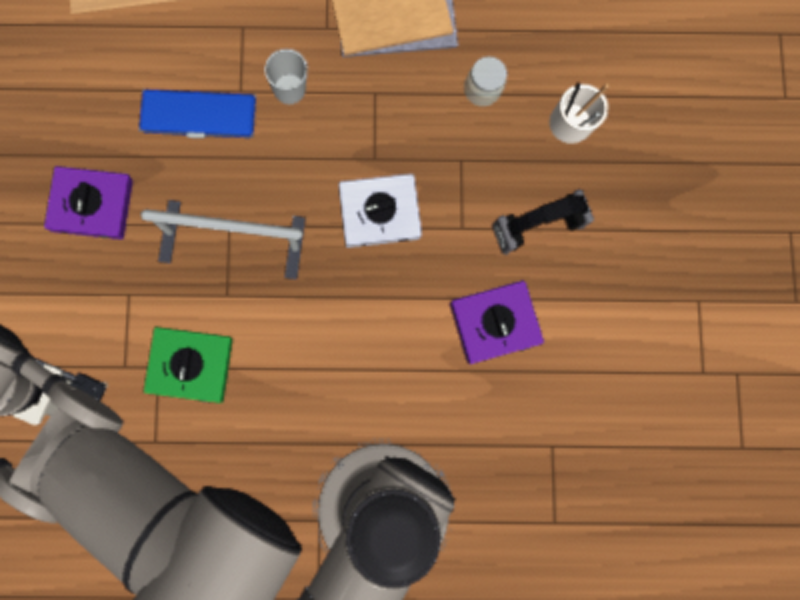

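View pics/side0b.png

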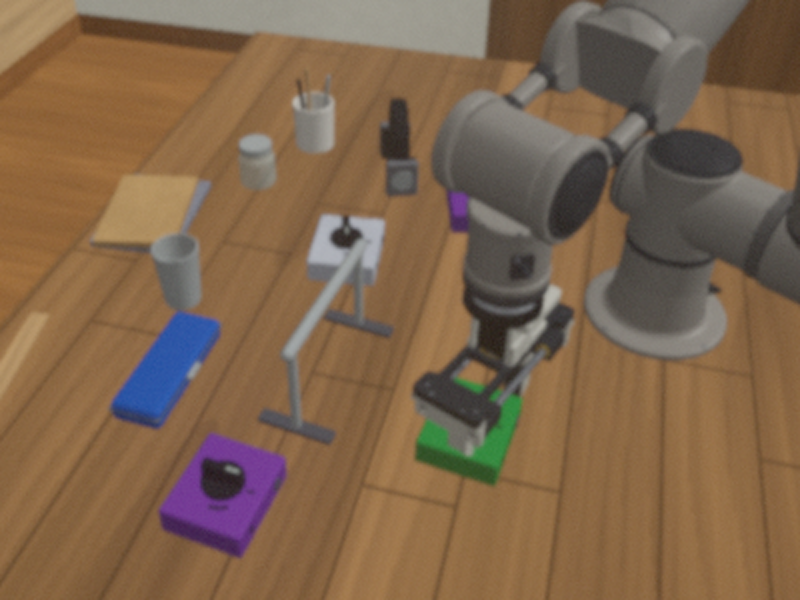

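The top view shows the white amplifier at about (195,330), the headphones at (200,411) and the rail from (197,212) to (207,290). The purple and green boxes are decoys. Next I'll zoom in and fit precise poses.

```bash
cat > b.py <<'E'
from h import *
S=cam("side");T=cam("top")
t=T["img"][:,:,::-1]; s=S["img"][:,:,::-1]
def z(i,r,c,h,w,W,H): return cv2.resize(i[r:r+h,c:c+w],(W,H),interpolation=cv2.INTER_CUBIC)
m=np.vstack([np.hstack([z(t,172,305,50,50,400,400),z(t,175,380,50,50,400,400)]),np.hstack([z(t,185,205,50,100,400,200),z(s,190,290,50,100,400,200)])])
cv2.imwrite("pics/zoom.png",m)
def best(q,n,near,fn=pinpoint):
    L=[d for d in fn(q,n) if np.hypot(*(np.array(d["at"])-near))<25]
    return L[0] if L else None
for q,near,zz in(("amplifier",(195,330),45),("headphones",(201,411),75),("rail",(203,255),150)):
    d=best(q,"top",near,trace)
    if d is None: print(q,"none");continue
    m=d["mask"].astype(np.uint8); print(q,d["p"],m.sum())
    r=cv2.minAreaRect(cv2.findContours(m,0,2)[0][0]); b=cv2.boxPoints(r)
    for p in b: print("  ",p[::-1].round(1),atz(T,p[::-1],zz).round(1))
for q,near,near2,z0 in(("amplifier",(196,328),(221,315),0),("headphones",(202,408),(177,339),0),("crown_top",(197,418),(143,338),150),("bar_mid",(200,252),(236,298),150),("switch_grip",(194,331),(205,313),77),("rail",(205,256),(260,300),0)):
    a=best(q,"top",near);b=best(q,"side",near2)
    if a: print(q,"top@z",atz(T,a["at"],z0).round(1))
    if b: print(q,"side@z",atz(S,b["at"],z0).round(1))
for q in "pencil_case steel_glass pen_pot glass_jar".split():
    d=pinpoint(q,"top"); print(q,atz(T,d[0]["at"],0).round())
E
python3 b.py
```

```text
amplifier 0.83 1296
   [180.8 307.7] [542.5  82.5  45. ]
   [175.6 346. ] [562.4 -48.5  45. ]
   [210.  350.7] [443.2 -63.9  45. ]
   [215.2 312.4] [423.9  65.2  45. ]
headphones 0.84 658
   [199.5 384.5] [ 474.9 -174.3   75. ]
   [184.3 431.2] [ 528.4 -332.2   75. ]
   [202.1 437. ] [ 468.1 -349.    75. ]
   [217.2 390.3] [ 415.4 -192.1   75. ]
rail 0.83 866
   [220.9 208.8] [386.1 389.8 150. ]
   [188.6 211.8] [489.7 385.7 150. ]
   [196.1 292. ] [468.3 130.9 150. ]
   [228.5 289. ] [365.2 138.5 150. ]
amplifier top@z [496.3   5.6   0. ]
amplifier side@z [500.7  10.9   0. ]
headphones top@z [ 479.5 -268.2    0. ]
headphones side@z [ 483.3 -276.1   -0. ]
crown_top top@z [ 475.8 -270.8  150. ]
crown_top side@z [ 491.6 -269.1  150. ]
bar_mid top@z [453.4 253.5 150. ]
bar_mid side@z [460.6 258.2 150. ]
switch_grip top@z [480.9  -2.1  77. ]
switch_grip side@z [494.9  -2.7  77. ]
rail top@z [451.4 250.7   0. ]
pencil_case [670. 331.   0.]
steel_glass [732. 170.   0.]
pen_pot [ 662. -324.    0.]
glass_jar [ 729. -192.    0.]
```

View pics/zoom.png

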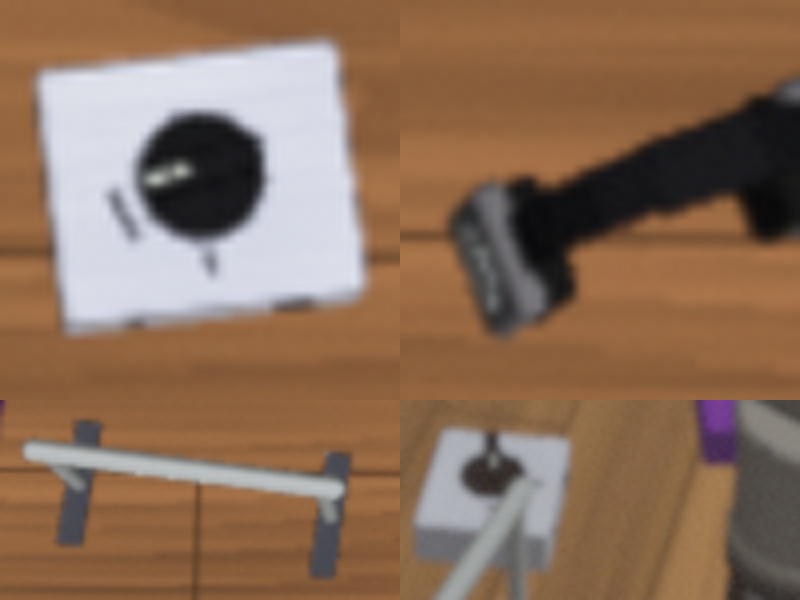

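The knob's white line points left in the zoom, about 84° clockwise of the long mark, so the amplifier is on. Now I'll fit silhouettes for precise poses.

```bash
cat > fit.py <<'E'
from h import *
from scipy.optimize import minimize
def box(x0,x1,y0,y1,z0,z1): return np.array([[x,y,z] for x in(x0,x1) for y in(y0,y1) for z in(z0,z1)],float)
def cyl(r,y0,y1,z): 
    a=np.linspace(0,2*np.pi,12); return np.vstack([np.c_[r*np.cos(a),0*a+y,z+r*np.sin(a)] for y in(y0,y1)])
def post(y): 
    a=np.linspace(0,2*np.pi,12); return np.vstack([np.c_[7*np.cos(a),y+7*np.sin(a),0*a+z] for z in(8,145)])
MODEL=dict(amplifier=[box(-55,55,-65,65,0,45)],
 headphones=[box(-30,30,46,77,0,74),box(-30,30,-77,-46,0,74),box(-15,15,-24,24,130,150),
   np.vstack([box(-13,13,20,24,135,148),box(-13,13,56,68,70,74)]),np.vstack([box(-13,13,-24,-20,135,148),box(-13,13,-68,-56,70,74)])],
 rail=[cyl(9,-129,129,150),post(110),post(-110),box(-55,55,99,121,0,8),box(-55,55,-121,-99,0,8)])
K=4
def sil(c,q,p):
    m=np.zeros((400*K,640*K),np.uint8); a=p[2]; R=np.array([[np.cos(a),-np.sin(a),0],[np.sin(a),np.cos(a),0],[0,0,1]])
    for V in MODEL[q]:
        u=proj(c,V@R.T+[p[0],p[1],p[3] if len(p)>3 else 0]); h=cv2.convexHull(((u[:,::-1]+.5)*K).astype(np.int32)); cv2.fillConvexPoly(m,h,1)
    return cv2.resize(m.astype(np.float32),(640,400),interpolation=cv2.INTER_AREA)
def fit(q,p0,obs):
    def cost(v):
        p=np.array(v)*[1,1,.01]; e=0
        for c,M in obs:
            s=sil(c,q,p); e+=1-np.minimum(s,M).sum()/np.maximum(s,M).sum()
        return e
    v0=np.array(p0)*[1,1,100]
    r=minimize(cost,v0,method="Nelder-Mead",options=dict(initial_simplex=v0+np.array([[0,0,0],[8,0,0],[0,8,0],[0,0,6]]),xatol=.2,fatol=1e-4))
    return r.x*[1,1,.01],r.fun
def obsfor(q,cams,near):
    o=[]
    for n,c in cams.items():
        L=[d for d in trace(q,n) if np.hypot(*(np.array(d["at"])-near[n]))<30]
        if L: o.append((n,c,L[0]["mask"].astype(np.float32)))
    return o
E
cat > c.py <<'E'
from fit import *
cams=dict(top=cam("top"),side=cam("side")); near=dict(amplifier=dict(top=(195,330),side=(215,315)),headphones=dict(top=(201,411),side=(163,338)),rail=dict(top=(203,255),side=(250,300)))
for q,p0 in dict(amplifier=(493,5,-.1),headphones=(480,-268,.33),rail=(455,254,-.08)).items():
    o=obsfor(q,cams,near[q])
    for sel in [o]+([[x] for x in o] if len(o)>1 else []):
        p,f=fit(q,p0,[(c,M) for n,c,M in sel]); print(q,[x[0] for x in sel],p.round(2).tolist(),round(np.degrees(p[2]),1),round(f,3))
# knob: dark pixels in top view
t=cams["top"]["img"].astype(int); sub=t[183:206,318:343]; d=(sub.max(2)<90); 
n,l,st,ce=cv2.connectedComponentsWithStats(d.astype(np.uint8)); i=1+st[1:,4].argmax(); print("disc",st[i],atz(cams["top"],[ce[i][1]+183,ce[i][0]+318],58).round(1))
w=[(r+183,c+318) for r in range(23) for c in range(25) if sub[r,c].min()>110 and 5>abs(r-11) and np.hypot(r+183-193.5,c+318-329.5)<7]; print(w,[atz(cams["top"],x,77).round(1).tolist() for x in w])
o=get_obs(); print(o["tool_pos"],o["tcp_rot"],o["grip_width"],o["contact_force"],o["time"])
E
python3 c.py
```

```text
amplifier ['top', 'side'] [498.22, 6.85, 0.13] 7.2 0.299
amplifier ['top'] [498.02, 7.0, 0.13] 7.4 0.052
amplifier ['side'] [500.14, 1.48, 0.11] 6.4 0.229
headphones ['top', 'side'] [479.43, -268.58, 0.32] 18.1 0.316
headphones ['top'] [477.94, -267.74, 0.31] 18.0 0.164
headphones ['side'] [481.22, -274.42, 0.32] 18.3 0.135
rail ['top', 'side'] [448.19, 262.66, -0.11] -6.5 0.23
rail ['top'] [448.02, 262.87, -0.11] -6.6 0.09
rail ['side'] [448.62, 262.2, -0.12] -6.6 0.134
disc [  5   3  15  16 170] [496.6   6.4  58. ]
[(193, 324), (193, 325), (193, 326), (193, 327), (193, 328), (194, 323), (194, 324), (194, 325)] [[494.1, 27.6, 77.0], [494.2, 24.2, 77.0], [494.2, 20.9, 77.0], [494.3, 17.6, 77.0], [494.3, 14.2, 77.0], [490.7, 30.9, 77.0], [490.7, 27.6, 77.0], [490.8, 24.2, 77.0]]
[197.54238013 486.43451027 240.75589625] [3.14147709e+00 9.85099267e-06 2.75576202e+00] 91.90911581181754 [ 0.02021653 -0.10425885  0.66067207] 2.65
```

Request:
play_rows(rows=[[[0.626, -1, 0], [0, 0, -0.437]], [[0.626, -1, 0], [0, 0, -0.437]], [[0.626, -1, 0], [0, 0, -0.437]], [[0.626, -1, 0], [0, 0, -0.437]], [[0.626, -1, 0], [0, 0, -0.437]], [[0.626, -1, 0], [0, 0, -0.437]], [[0.626, -1, 0], [0, 0, -0.437]], [[0.626, -1, 0], [0, 0, -0.437]], [[0.626, -1, 0], [0, 0, -0.437]], [[0.626, -1, 0], [0, 0, -0.437]], [[0.626, -1, 0], [0, 0, -0.437]], [[0.626, -1, 0], [0, 0, -0.437]]])

```text
time: 4.15
tool_pos: [423.5, 125.4, 240.9]
tcp_rot: [3.141, 0.0, 2.021]
contact_force: [0.7, -0.3, -0.2]
grip_width: 92.2
finger_force: 0.0
```

Request:
play_rows(rows=[[[0.626, -1, 0], [0, 0, -0.437]], [[0.626, -1, 0], [0, 0, -0.437]], [[0.626, -1, 0], [0, 0, -0.437]], [[0.626, -1, 0], [0, 0, -0.437]], [[0, 0, -1], [0, 0, 0]], [[0, 0, -1], [0, 0, 0]], [[0, 0, -1], [0, 0, 0]], [[0, 0, 0], [0, 0, 0]], [[0, 0, 0], [0, 0, 0]]])

```text
time: 5.28
tool_pos: [498.7, 6.4, 151.8]
tcp_rot: [3.14, 0.001, 1.78]
contact_force: [0.2, 0.0, 0.5]
grip_width: 91.7
finger_force: 0.0
```

```bash
python3 - <<'E'
from fit import *
S=cam("side")
i=S["img"][:,:,::-1].copy(); K=6; z=cv2.resize(i[150:250,250:383],(798,600),interpolation=cv2.INTER_CUBIC)
a=np.radians(102)
for p,col in(((498,7,77),(0,0,255)),((498+26*np.cos(a),7+26*np.sin(a),77),(0,255,0)),((498-26*np.cos(a),7-26*np.sin(a),77),(255,255,0))):
    r,c=proj(S,p)[0]; cv2.circle(z,(int((c-250+.5)*K),int((r-150+.5)*K)),4,col,-1)
for n,c in zip("amp",[1]): pass
cv2.imwrite("pics/k1.png",z)
E
```

```text
(no output)
```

View pics/k1.png

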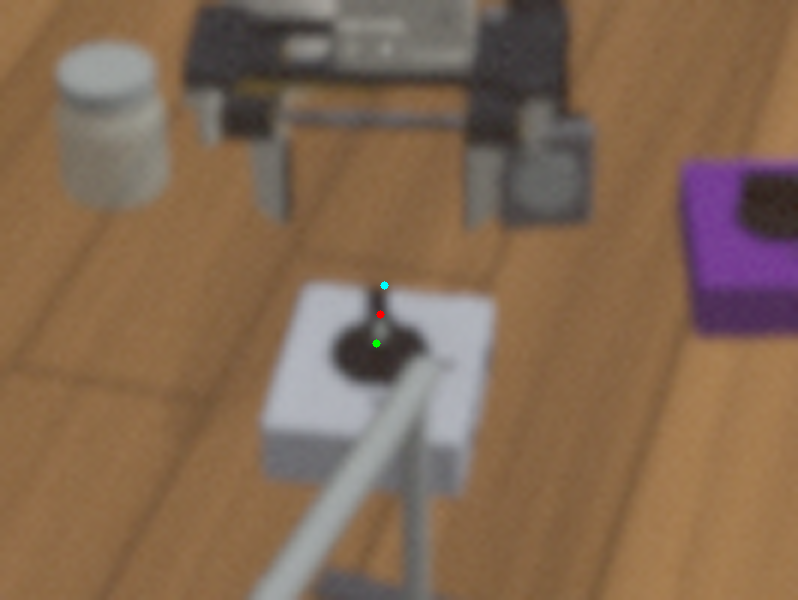

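The side view shows the open jaws straddling the knob. The projected knob points fall on the grip bar, with the bar perhaps a few degrees further round than I estimated. I'll descend and grip.

Request:
play_rows(rows=[[[0, 0, -0.7], [0, 0, 0.5]], [[0, 0, -0.7], [0, 0, 0]], [[0, 0, -0.7], [0, 0, 0]], [[0, 0, -0.4], [0, 0, 0]], [[0, 0, -0.18], [0, 0, 0]], [[0, 0, 0], [0, 0, 0]]])

```text
time: 6.08
tool_pos: [498.3, 6.4, 70.7]
tcp_rot: [3.141, 0.0, 1.849]
contact_force: [-0.0, -1.0, 0.2]
grip_width: 92.1
finger_force: 0.0
```

Request:
play_rows(rows=[[[0, 0, 0], [0, 0, 0]], [[0, 0, 0], [0, 0, 0]], [[0, 0, 0], [0, 0, 0]], [[0, 0, 0], [0, 0, 0]], [[0, 0, 0], [0, 0, 0]], [[0, 0, 0], [0, 0, 0]], [[0, 0, 0], [0, 0, 0]], [[0, 0, 0], [0, 0, 0]]], hand=-1)

```text
time: 7.08
tool_pos: [498.0, 6.5, 70.3]
tcp_rot: [3.142, 0.0, 1.849]
contact_force: [-0.4, -0.1, -0.3]
grip_width: 16.2
finger_force: 0.0
```

Request:
play_rows(rows=[[[0, 0, 0], [0, 0, 0]], [[0, 0, 0], [0, 0, 0]], [[0, 0, 0], [0, 0, 0]]])

```text
time: 7.45
tool_pos: [498.5, 6.4, 70.4]
tcp_rot: [3.141, 0.0, 1.849]
contact_force: [3.6, -1.1, -2.7]
grip_width: 13.8
finger_force: 30.0
```

```bash
python3 -c "
from plant import *
o=get_obs();print({k:o[k] for k in('time','contact_force','moment','grip_width','finger_force','joint_positions')})"
```

```text
{'time': 7.45, 'contact_force': array([ 3.56282472, -1.08429896, -2.73962156]), 'moment': array([-0.10531647, -0.57236356,  0.04736181]), 'grip_width': 13.773017064176013, 'finger_force': 29.99595433473587, 'joint_positions': array([-1.41113202e-01,  5.04713049e-01,  1.81097903e+00,  9.33524423e-05,
        8.24740843e-01, -4.19625614e-01])}
```

Request:
play_rows(rows=[[[0, 0, 0], [0, 0, 0.75]], [[0, 0, 0], [0, 0, 0.75]], [[0, 0, 0], [0, 0, 0.75]], [[0, 0, 0], [0, 0, 0.75]], [[0, 0, 0], [0, 0, 0.75]], [[0, 0, 0], [0, 0, 0.75]], [[0, 0, 0], [0, 0, 0.75]]])

```text
time: 8.32
tool_pos: [499.9, 7.4, 70.4]
tcp_rot: [3.138, 0.003, 2.585]
contact_force: [9.6, 5.9, -7.6]
grip_width: 13.8
finger_force: 30.0
```

Request:
play_rows(rows=[[[0, 0, 0], [0, 0, 0.75]], [[0, 0, 0], [0, 0, 0.75]], [[0, 0, 0], [0, 0, 0.75]], [[0, 0, 0], [0, 0, 0.75]], [[0, 0, 0], [0, 0, 0.75]], [[0, 0, 0], [0, 0, 0.75]], [[0, 0, 0], [0, 0, 0]]])

```text
time: 9.2
tool_pos: [500.3, 8.8, 70.5]
tcp_rot: [3.138, 0.005, -3.072]
contact_force: [10.0, 15.0, -8.0]
grip_width: 13.9
finger_force: 30.0
```

```bash
python3 -c "
from plant import *
o=get_obs();print({k:o[k] for k in('time','contact_force','moment','grip_width','finger_force','tcp_rot')})"
```

```text
{'time': 9.2, 'contact_force': array([ 9.96088462, 15.04892254, -7.96964835]), 'moment': array([ 2.41415582, -1.76435051, -0.01908736]), 'grip_width': 13.913007650262792, 'finger_force': 29.990923404693604, 'tcp_rot': array([ 3.13832978,  0.00536151, -3.07244299])}
```

The moment about z is near zero, so the knob is past its detent and free. I'll release, rise and check.

Request:
play_rows(rows=[[[0, 0, 0], [0, 0, 0]], [[0, 0, 0], [0, 0, 0]], [[0, 0, 0], [0, 0, 0]], [[0, 0, 0], [0, 0, 0]], [[0, 0, 0.5], [0, 0, 0]], [[0, 0, 1], [0, 0, 0]], [[0, 0, 1], [0, 0, 0]], [[0, 0, 1], [0, 0, 0]], [[0, 0, 1], [0, 0, 0]], [[0, 0, 0], [0, 0, 0]]], hand=1)

```text
time: 10.45
tool_pos: [499.3, 6.2, 208.5]
tcp_rot: [-3.14, 0.006, -3.072]
contact_force: [-1.0, 0.3, -0.2]
grip_width: 91.8
finger_force: 0.0
```

Request:
play_rows(rows=[[[0, -1, 0.4], [0, 0, -0.8]], [[0, -1, 0.4], [0, 0, -0.8]], [[0, -1, 0.4], [0, 0, -0.8]], [[0, -1, 0], [0, 0, -0.8]], [[0, -1, 0], [0, 0, -0.8]], [[0, -1, 0], [0, 0, -0.8]]])

```text
time: 11.2
tool_pos: [497.5, -174.4, 240.8]
tcp_rot: [-3.142, -0.001, 2.537]
contact_force: [0.3, -0.2, -0.3]
grip_width: 91.7
finger_force: 0.0
```

```bash
python3 - <<'E'
from fit import *
T=cam("top");S=cam("side")
t=cv2.resize(T["img"][:,:,::-1][170:220,300:360],(480,400),interpolation=cv2.INTER_CUBIC);s=cv2.resize(S["img"][:,:,::-1][190:240,290:330],(320,400),interpolation=cv2.INTER_CUBIC)
cv2.imwrite("pics/k2.png",np.hstack([t,s]))
print(get_obs()["tool_pos"],get_obs()["tcp_rot"],get_obs()["contact_force"])
cams=dict(top=T,side=S); near=dict(top=(201,411),side=(163,338))
for n,c,M in obsfor("headphones",cams,near):
    p,f=fit("headphones",(480,-269,.32),[(c,M)]); print(n,p,f)
E
```

```text
[ 497.49238522 -175.84867013  240.60463159] [-3.14078706e+00 -8.35722456e-04  2.53598996e+00] [ 0.12551425 -0.04296367 -0.38962613]
side [ 4.80198753e+02 -2.69882780e+02  3.21183931e-01] 0.11617332696914673
```

View pics/k2.png

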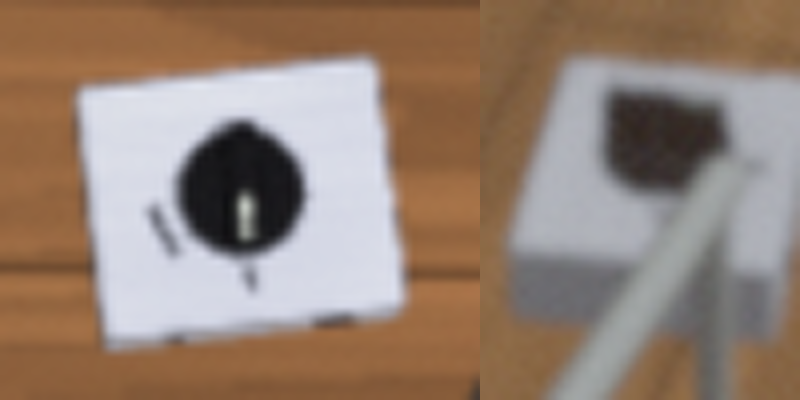

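The knob's white line now points to the front mark, so the amplifier is off. Next, the headphones.

Request:
play_rows(rows=[[[-0.12, -0.624, 0], [0, 0, -0.925]], [[-0.12, -0.624, 0], [0, 0, -0.925]], [[-0.12, -0.624, 0], [0, 0, -0.925]], [[-0.12, -0.624, 0], [0, 0, -0.925]], [[-0.12, -0.624, 0], [0, 0, -0.925]], [[0, 0, -1], [0, 0, 0]], [[0, 0, -0.4], [0, 0, 0]], [[0, 0, 0], [0, 0, 0]], [[0, 0, 0], [0, 0, 0]]])

```text
time: 12.52
tool_pos: [480.6, -266.9, 200.2]
tcp_rot: [3.141, 0.001, 1.896]
contact_force: [-0.5, 0.3, -0.4]
grip_width: 91.7
finger_force: 0.0
```

```bash
python3 - <<'E'
from fit import *
S=cam("side");T=cam("top");o=get_obs();print(o["tool_pos"],o["tcp_rot"])
for q in("crown_top","crown_under"):
  for n,c in(("side",S),("top",T)): print(q,n,[(atz(c,d["at"],150 if q=="crown_top" else 130).round(),round(d["p"],2)) for d in pinpoint(q,n)[:2]])
z=cv2.resize(S["img"][:,:,::-1][90:190,270:403],(798,600),interpolation=cv2.INTER_CUBIC)
a=np.radians(18.3); R=np.array([[np.cos(a),-np.sin(a),0],[np.sin(a),np.cos(a),0],[0,0,1]])
for P in [(0,0,150),(15,24,150),(-15,24,150),(15,-24,150),(-15,-24,150),(30,77,74),(-30,77,74),(30,77,0),(-30,77,0)]:
    r,c=proj(S,R@P+[479.5,-269.5,0])[0]; cv2.circle(z,(int((c-270+.5)*6),int((r-90+.5)*6)),3,(0,0,255),-1)
cv2.imwrite("pics/h1.png",z)
E
```

```text
[ 480.5179941  -267.14198169  200.28337446] [3.14054302e+00 1.39055569e-03 1.89539111e+00]
crown_top side [(array([ 483., -262.,  150.]), 0.91), (array([442., 184., 150.]), 0.74)]
crown_top top []
crown_under side [(array([ 482., -270.,  130.]), 0.62)]
crown_under top []
```

View pics/h1.png

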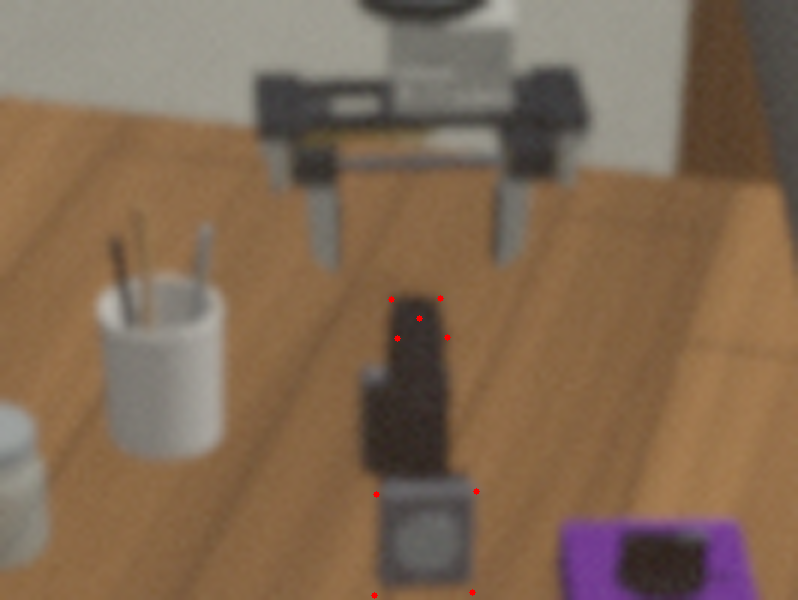

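The jaws straddle the crown. The model points match the crown to about 2 px and suggest y is a few mm lower, so I'll shift, descend and grip.

Request:
play_rows(rows=[[[0, -0.12, -0.6], [0, 0, 0]], [[0, 0, -0.6], [0, 0, 0]], [[0, 0, -0.4], [0, 0, 0]], [[0, 0, -0.07], [0, 0, 0]], [[0, 0, 0], [0, 0, 0]]])

```text
time: 13.45
tool_pos: [480.2, -270.9, 149.6]
tcp_rot: [3.141, 0.001, 1.895]
contact_force: [-0.7, -0.6, -0.3]
grip_width: 91.7
finger_force: 0.0
```

Request:
play_rows(rows=[[[0, 0, 0], [0, 0, 0]], [[0, 0, 0], [0, 0, 0]], [[0, 0, 0], [0, 0, 0]], [[0, 0, 0], [0, 0, 0]], [[0, 0, 0], [0, 0, 0]], [[0, 0, 0], [0, 0, 0]], [[0, 0, 0], [0, 0, 0]], [[0, 0, 0], [0, 0, 0]], [[0, 0, 0], [0, 0, 0]], [[0, 0, 0], [0, 0, 0]]], hand=-1)

```text
time: 14.7
tool_pos: [480.0, -270.8, 149.2]
tcp_rot: [3.142, -0.0, 1.895]
contact_force: [0.2, -0.0, 0.1]
grip_width: 29.8
finger_force: 29.9
```

Request:
play_rows(rows=[[[0, 0, 0.3], [0, 0, 0]], [[0, 0, 0.7], [0, 0, 0]], [[0, 0, 0.9], [0, 0, 0]], [[0, 0, 1], [0, 0, 0]], [[0, 0, 1], [0, 0, 0]], [[0, 0, 1], [0, 0, 0]], [[0, 0, 0.8], [0, 0, 0]], [[0, 0, 0.5], [0, 0, 0]], [[0, 0, 0.3], [0, 0, 0]], [[0, 0, 0], [0, 0, 0]], [[0, 0, 0], [0, 0, 0]]])

```text
time: 16.08
tool_pos: [479.8, -270.6, 343.2]
tcp_rot: [-3.141, -0.002, 1.895]
contact_force: [0.5, 0.6, -2.4]
grip_width: 29.5
finger_force: 29.9
```

```bash
python3 - <<'E'
from fit import *
S=cam("side");o=get_obs();print(o["tool_pos"],o["tcp_rot"],o["contact_force"],o["moment"],o["grip_width"])
z=cv2.resize(S["img"][:,:,::-1][60:185,270:403],(638,600),interpolation=cv2.INTER_CUBIC);k=4.8
a=o["tcp_rot"][2]-np.pi/2; R=np.array([[np.cos(a),-np.sin(a),0],[np.sin(a),np.cos(a),0],[0,0,1]]); X=o["tool_pos"]-[0,0,149.2]
for P in [(x,y,h) for x in(-30,30) for y in(-77,77) for h in(0,74)]:
    r,c=proj(S,R@P+X)[0]; cv2.circle(z,(int((c-270+.5)*k),int((r-60+.5)*k)),3,(0,0,255) if P[1]>0 else (0,255,0),-1)
cv2.imwrite("pics/h2.png",z)
E
```

```text
[ 479.78530282 -270.57249436  343.22362198] [-3.14056238e+00 -1.64665838e-03  1.89475171e+00] [-0.42843023  0.45261542 -2.31142382] [-0.0444365   0.02603236  0.0666119 ] 29.850732575305106
```

View pics/h2.png

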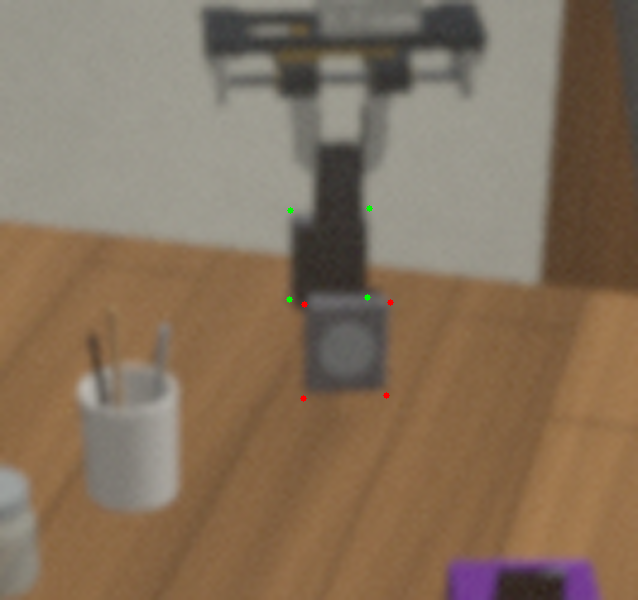

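The headphones hang level from the grip, with both cups within about 2 px of the model. I'll carry them to the rail.

Request:
play_rows(rows=[[[-0.027, 0.445, 0], [0, 0, 0.203]], [[-0.053, 0.889, 0], [0, 0, 0.4055]], [[-0.053, 0.889, 0], [0, 0, 0.4055]], [[-0.053, 0.889, 0], [0, 0, 0.4055]], [[-0.053, 0.889, 0], [0, 0, 0.4055]], [[-0.053, 0.889, 0], [0, 0, 0.4055]], [[-0.053, 0.889, 0], [0, 0, 0.4055]], [[-0.053, 0.889, 0], [0, 0, 0.4055]], [[-0.053, 0.889, 0], [0, 0, 0.4055]], [[-0.053, 0.889, 0], [0, 0, 0.4055]], [[-0.053, 0.889, 0], [0, 0, 0.4055]]])

```text
time: 17.5
tool_pos: [462.6, 10.9, 344.1]
tcp_rot: [3.141, -0.0, 2.493]
contact_force: [0.2, 0.1, -2.8]
grip_width: 29.8
finger_force: 29.9
```

Request:
play_rows(rows=[[[-0.053, 0.889, 0], [0, 0, 0.4055]], [[-0.053, 0.889, 0], [0, 0, 0.4055]], [[-0.053, 0.889, 0], [0, 0, 0.4055]], [[-0.053, 0.889, 0], [0, 0, 0.4055]], [[-0.053, 0.889, 0], [0, 0, 0.4055]], [[-0.053, 0.889, 0], [0, 0, 0.4055]], [[-0.053, 0.889, 0], [0, 0, 0.4055]], [[-0.053, 0.889, 0], [0, 0, 0.4055]], [[-0.053, 0.889, 0], [0, 0, 0.4055]], [[-0.027, 0.445, 0], [0, 0, 0.203]], [[0, 0, 0], [0, 0, 0]], [[0, 0, 0], [0, 0, 0]]])

```text
time: 19.0
tool_pos: [448.1, 262.0, 344.2]
tcp_rot: [-3.141, -0.0, 3.026]
contact_force: [-1.3, 0.3, -3.0]
grip_width: 30.1
finger_force: 29.9
```

```bash
python3 - <<'E'
from fit import *
S=cam("side");T=cam("top");o=get_obs();print(o["tool_pos"],o["tcp_rot"],o["contact_force"],o["moment"],o["grip_width"],o["time"])
i=S["img"][:,:,::-1]; r0,c0=90,230;k=3.6
z=cv2.resize(i[r0:r0+165,c0:c0+140],None,fx=k,fy=k,interpolation=cv2.INTER_CUBIC)
def dots(R,X,Ps,col):
    for P in Ps:
        r,c=proj(S,R@P+X)[0]; cv2.circle(z,(int((c-c0+.5)*k),int((r-r0+.5)*k)),3,col,-1)
rz=lambda a:np.array([[np.cos(a),-np.sin(a),0],[np.sin(a),np.cos(a),0],[0,0,1]])
dots(rz(o["tcp_rot"][2]-np.pi/2),o["tool_pos"]-[0,0,149.2],[(x,y,h) for x in(-30,30) for y in(-77,77) for h in(0,74)],(0,0,255))
dots(rz(np.radians(-6.6)),np.array([448,263,0]),[(0,y,159) for y in(-129,0,129)],(0,255,0))
cv2.imwrite("pics/r1.png",z)
p,f=[fit("rail",(448,263,-.115),[(c,M)]) for n,c,M in obsfor("rail",dict(top=T,side=S),dict(top=(203,255),side=(250,300)))][-1]; print(p,f)
E
```

```text
[448.29249122 261.87818834 344.32227855] [-3.14144151e+00  1.12569080e-04  3.02583010e+00] [ 0.16778317  0.18867823 -3.5569278 ] [ 0.02698781 -0.00251394 -0.01151296] 29.50989868275816 19.1
[ 4.48765758e+02  2.62114282e+02 -1.15901040e-01] 0.22369647026062012
```

View pics/r1.png

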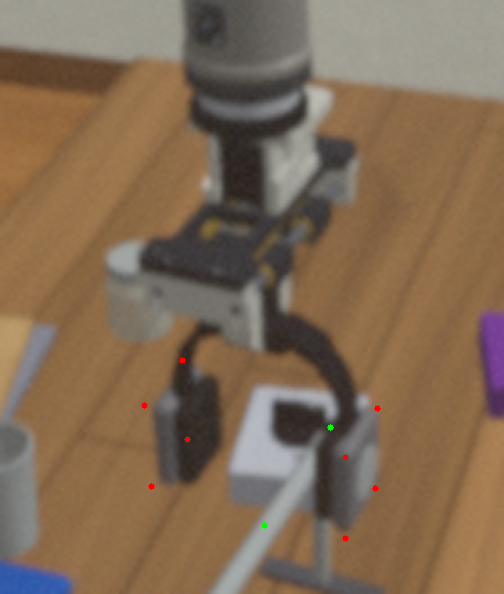

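The loop is square over the bar with one cup on each side and the tool is centred above bar_mid. I'll lower, then creep down.

Request:
play_rows(rows=[[[0, 0, -0.4], [0, 0, 0]], [[0, 0, -0.8], [0, 0, 0]], [[0, 0, -0.9], [0, 0, 0]], [[0, 0, -0.9], [0, 0, 0]], [[0, 0, -0.8], [0, 0, 0]], [[0, 0, -0.6], [0, 0, 0]], [[0, 0, -0.4], [0, 0, 0]], [[0, 0, -0.2], [0, 0, 0]], [[0, 0, 0], [0, 0, 0]], [[0, 0, 0], [0, 0, 0]]])

```text
time: 20.45
tool_pos: [448.5, 262.8, 194.9]
tcp_rot: [3.141, 0.001, 3.027]
contact_force: [0.0, -0.2, -2.3]
grip_width: 29.8
finger_force: 29.9
```

Request:
play_rows(rows=[[[0, 0, -0.1], [0, 0, 0]], [[0, 0, -0.1], [0, 0, 0]], [[0, 0, -0.1], [0, 0, 0]], [[0, 0, 0], [0, 0, 0]]])

```text
time: 20.95
tool_pos: [448.0, 262.6, 184.9]
tcp_rot: [-3.141, -0.001, 3.027]
contact_force: [-0.3, -0.1, -3.2]
grip_width: 29.7
finger_force: 29.9
```

Request:
play_rows(rows=[[[0, 0, -0.06], [0, 0, 0]], [[0, 0, -0.06], [0, 0, 0]], [[0, 0, 0], [0, 0, 0]]])

```text
time: 21.32
tool_pos: [448.1, 262.6, 181.5]
tcp_rot: [-3.142, -0.0, 3.027]
contact_force: [0.4, -0.0, -3.0]
grip_width: 30.0
finger_force: 29.9
```

Request:
play_rows(rows=[[[0, 0, -0.04], [0, 0, 0]], [[0, 0, -0.04], [0, 0, 0]], [[0, 0, 0], [0, 0, 0]]])

```text
time: 21.7
tool_pos: [448.1, 262.6, 179.1]
tcp_rot: [-3.142, -0.0, 3.027]
contact_force: [0.6, -0.5, -2.5]
grip_width: 29.8
finger_force: 29.9
```

Request:
play_rows(rows=[[[0, 0, -0.03], [0, 0, 0]], [[0, 0, 0], [0, 0, 0]], [[0, 0, 0], [0, 0, 0]]])

```text
time: 22.08
tool_pos: [448.2, 262.7, 178.3]
tcp_rot: [3.141, 0.0, 3.027]
contact_force: [-0.1, -0.4, -2.5]
grip_width: 29.7
finger_force: 29.9
```

Request:
play_rows(rows=[[[0, 0, -0.03], [0, 0, 0]], [[0, 0, 0], [0, 0, 0]], [[0, 0, 0], [0, 0, 0]]])

```text
time: 22.45
tool_pos: [448.3, 262.7, 178.0]
tcp_rot: [3.141, 0.001, 3.027]
contact_force: [-2.5, -1.5, 6.4]
grip_width: 29.7
finger_force: 29.9
```

It makes contact at the expected height. I'll release gently.

Request:
play_rows(rows=[[[0, 0, 0.015], [0, 0, 0]], [[0, 0, 0], [0, 0, 0]], [[0, 0, 0], [0, 0, 0]]])

```text
time: 22.82
tool_pos: [448.3, 262.7, 178.0]
tcp_rot: [3.141, 0.0, 3.027]
contact_force: [-1.4, -1.5, 3.9]
grip_width: 29.5
finger_force: 29.9
```

Request:
play_rows(rows=[[[0, 0, 0], [0, 0, 0]], [[0, 0, 0], [0, 0, 0]], [[0, 0, 0], [0, 0, 0]], [[0, 0, 0], [0, 0, 0]]], hand=-0.15)

```text
time: 23.32
tool_pos: [448.2, 262.7, 177.8]
tcp_rot: [3.142, -0.0, 3.027]
contact_force: [-0.6, 0.3, -0.4]
grip_width: 39.2
finger_force: 0.0
```

```bash
python3 - <<'E'
from h import *
S=cam("side");o=get_obs();print(o["contact_force"],o["grip_width"],o["finger_force"])
cv2.imwrite("pics/r2.png",cv2.resize(S["img"][:,:,::-1][130:290,220:380],(600,600),interpolation=cv2.INTER_CUBIC))
E
```

```text
[ 0.21168445 -0.04137179  0.16193739] 39.13656628540355 0.0
```

View pics/r2.png

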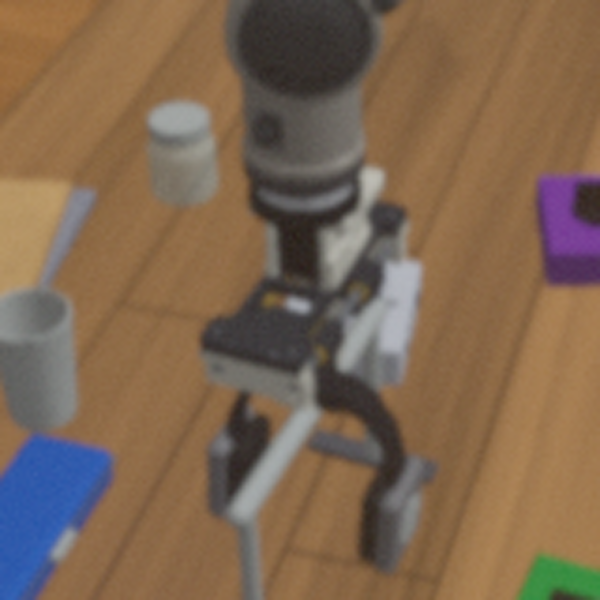

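The headphones hang free on the bar with one cup each side and no force on the tool. I'll open further and retreat upward.

Request:
play_rows(rows=[[[0, 0, 0], [0, 0, 0]], [[0, 0, 0], [0, 0, 0]], [[0, 0, 0], [0, 0, 0]], [[0, 0, 0.3], [0, 0, 0]], [[0, 0, 0.6], [0, 0, 0]], [[0, 0, 1], [0, 0, 0]], [[0, 0, 1], [0, 0, 0]], [[0, 0, 1], [0, 0, 0]], [[0, 0, 1], [0, 0, 0]], [[0, 0, 0], [0, 0, 0]]], hand=0.5)

```text
time: 24.62
tool_pos: [449.0, 263.0, 327.8]
tcp_rot: [3.139, 0.005, 3.027]
contact_force: [0.1, 0.6, -0.5]
grip_width: 69.1
finger_force: 0.0
```

Request:
play_rows(rows=[[[-0.5, 1, 0], [0, 0, 0]], [[-0.5, 1, 0], [0, 0, 0]], [[-0.5, 1, 0], [0, 0, 0]], [[-0.5, 1, 0], [0, 0, 0]], [[-0.5, 1, 0], [0, 0, 0]], [[0, 0, 0], [0, 0, 0]], [[0, 0, 0], [0, 0, 0]], [[0, 0, 0], [0, 0, 0]]])

```text
time: 25.62
tool_pos: [373.7, 411.8, 324.7]
tcp_rot: [-3.141, -0.0, 3.026]
contact_force: [0.1, 0.6, 0.2]
grip_width: 69.0
finger_force: 0.0
```

```bash
python3 - <<'E'
from h import *
S=cam("side");T=cam("top")
z=lambda i,r,c:cv2.resize(i[:,:,::-1][r:r+100,c:c+100],(400,400),interpolation=cv2.INTER_CUBIC)
cv2.imwrite("pics/r3.png",np.hstack([z(S["img"],180,240),z(T["img"],155,205)]))
E
```

```text
(no output)
```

View pics/r3.png

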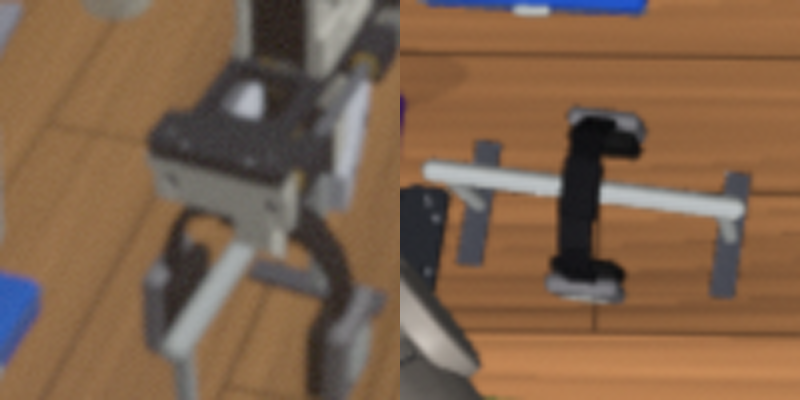

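The top view shows the headphones hanging square across the middle of the bar, with a cup on each side and the arm clear.

```bash
python3 -c "
from plant import bot
print(bot.close_job())"
```

```text
the job is handed in; nothing more can be done
None
```

The amplifier is switched off and the headphones hang square over the middle of the rail bar, one cup on each side; the job was handed in after about 26 s with the arm clear, and its verdict was not shown.

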